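# Press the edge connector home with the bench clamp, then back the jaw off

### The arm

A 6-joint arm with a two-finger parallel gripper is mounted at the origin on the work surface. World frame = base frame: x ahead of the robot, y to its left, z up, the work surface at z = 0. Lengths are in mm, angles in degrees, forces in N, time in s.
With the tool pointing down it reaches from about 350 to 850 mm from the base axis. Payload 8.1 kg.
Tool frame: the origin (TCP) lies at the very end of the fingers, on their centre line; the grasp point (between the pads) lies 19 mm behind it; z points along the fingers, y is the direction in which the jaws open and shut (so a half turn about z gives the same grasp; the last joint's range is limited). The gripper opens to 85 mm and grips with 20 to 120 N. Pads are 22 mm wide; open, the fingers measure 114 mm over their backs; the gripper's body (76 mm by 85 mm) begins 54 mm behind the grasp point. The pads swing forward as they close: fully open they stand 13 mm farther back than shut.
Start: joints at [67.643, 7.471, 85.268, -0, 87.261, -4.893], TCP at [180.04, 572.355, 204.292] pointing down, gripper open.
Joint ranges: [-169.43, 169.43], [-51.17, 129.36], [1.28, 143.12], [-76.62, 256.62], [0, 156.53], [-152.29, 152.29]. Speed limits (degrees/s): [136.94, 136.94, 159.86, 180, 180, 180].

### API

Orientations are given as [roll, pitch, yaw] about the fixed x, y, z axes, in that order (R = Rz(yaw) Ry(pitch) Rx(roll)).
In Python, from bench import r gives the robot as it stands.
- The arm moves only by the shell command python3 -m crank 'ROWS' [OPENING] [FORCE]. ROWS is JSON, a list that holds one entry, the list of rows, each a list of 6 numbers: the shift along the tool's x, y, z in m, then the turn, a rotation vector about the tool's x, y, z in rad. A call has 1 to 10 rows; each row is the pose to reach, as a shift and turn from the pose measured when the call began, along the tool's axes at that moment; what a row does not reach only later rows make up. A row lasts 1/8 s, in which the tool goes at most 62.5 mm and 10.7 degrees, less where a joint would pass 70% of its speed; a pose out of reach is approached as far as the arm can. A call with a gripper value outside its range is refused whole. OPENING is the closure, from 0 (fully open) to 1 (shut), set as the call begins (- or left out, the last holds). The fingers move at their own pace and stop on an object; FORCE is the grip in N (left out, the last holds). Time passes only in rows, so rows that repeat a pose let the fingers close. It gives the time, the measured TCP pose, the force and the opening at its end, in the units of the state.
- r.sense(): the state, without advancing time (a new reading comes with each control period).
- r.snapshot(name): name is "side" or "top" or "wrist"; returns (picture, depth): 400x640x3 uint8, blue, green, red; 400x640 float32, mm along the optical axis (not along the pixel's ray), 0 where there is no reading.
- r.get_calibration(name): a dict with "mtx" (3x3 intrinsics, pixels), "cam_to_world" (4x4, takes a point from camera to world coordinates). Camera axes: x right, y down, z forward; pixel columns grow to the right and rows downward; lengths in mm; the calibration is good to about 2 mm. The wrist camera is an equidistant fisheye: a pixel r from the principal point sees the ray r / f radians off the axis. A picture is of the moment at which its call begins: read the wrist's pose just before it. get_calibration takes no time and is no camera call; for the wrist camera it gives the pose at the moment of the call.
- r.hand_in(): hands the job in, once; it reports no verdict.
Trained networks look in the newest picture that a camera, given by its name, has taken for a name from the list of things; names that differ only in an ending like _2 or _b are one class to them, and where a whole thing is asked for, a point or a joint stands for the part that bears it (a point fixed in the world has none). Each returns a list of dicts, best first, with "conf" (0 to 1); they miss things now and then, are a little off and sometimes report something else, mostly with a low value. They report only what shows in the picture. A call takes as long as a camera call.
- r.look_for(thing, camera): "extent" ([left, top, right, bottom] in pixels, round what is visible of it).
- r.landmark_of(thing, camera): "pixel" ([column, row] in pixels: a listed point, or the origin of a listed thing).
The state is a dict: "time": time; "joint_pos": joint angles; "qd": joint speeds; "joint_efforts": joint torques, N m; "tool_pos": TCP position; "tcp_rot": TCP orientation; "ft_force": force on the tool from outside, world axes, zero at the start; "wrist_torque": the same for the moment, N m; "finger_gap": finger opening in mm.
Only numpy, scipy, OpenCV 4.12 (cv2) and the standard library are available. Lean on these libraries where they do the work, as an engineer would, in place of code of your own. Each camera call takes 0.05 s, during which the arm holds its last target.

### The job

The white connector is only started on the edge of the circuit board in the bench clamp. Pump the clamp's long handle until the jaw has pushed the connector fully home on the board, then press the clamp's short release lever and keep it down until the jaw has slid all the way back. Work the clamp only by those two levers: do not push the jaw or the connector with the gripper.

Things in the scene. Friction and masses are not known exactly. Their poses are not given: they have to be found in the camera images.
- trigger_pad (a point): where to press the clamp's pump handle: middle of the top of its grey grip (75 x 30 mm), 105 mm from the pivot, 31 mm from the free end; at rest 149 mm above the table, handle sloping up 0.45 rad. It goes DOWN 55 mm, the point shifting 13 mm to the rear; a spring lifts it. Axes: x along the clamp, the way the jaw advances; y across; z up; they tip with the handle.
- trigger (a joint): pump handle angle, rad: 0 up, 0.55 fully down. Takes 4 to 8 N, and 10 to 17 N while pushing the connector. Each press past 0.45, then let up fully, gains one 12 mm ratchet tooth, four at most (in the press the jaw runs up to 18 mm on, then drops back to the tooth). Two to four presses bring the connector home; more do no harm.
- release_pad (a point): where to press the release lever: short level bare-steel tab, 30 mm wide, 45 mm long, on one side of the clamp's grey housing (85 x 50 mm, top 85 mm above the table). Point on its top face, 65 mm above the table, 33 mm out from its hinge. Goes DOWN 12 mm to its stop (4 to 14 N, springs back). Axes at rest: x the way the jaw advances, -y outward, z up.
- jaw (a joint): travel of the clamp jaw, m: upright dark steel plate 56 x 50 mm with black rubber face on a toothed steel bar. 0 = all the way back, grows to 0.06 towards the board. The ratchet holds it; with the release lever 8 mm or more down and the pump handle up, a spring draws it back by itself in about 1 s while the lever is kept down.
- connector (a joint): travel, m, of the white connector (62 mm wide, 26 deep, 22 high) onto the board's brass edge contacts: 0 = at the edge, 0.024 = fully home at its stop, contacts covered. Starts at 0.003 to 0.008, 8 to 31 mm ahead of the jaw; stays where it is pushed (9 N friction). Once it is home the sprung board holder gives way (16 N) under further pushing, and returns.

How it is judged:
By the outcome, as a careful person would: the job done as asked, in the order asked, and still so for the second after the job is handed in, with the robot touching nothing.
It also fails if it takes over 51 s, if anything falls off the work surface, if the arm or the gripper's body presses on something with over 40 N, if the wrist force passes 120 N, or if a joint passes its speed limit or range.

## Working session

There is one attempt and no reset: what is moved stays moved. The work goes in short steps, Python scripts to look and compute and a shell command to move; the robot and the scene stay as the last step left them, time stands still between calls to the robot, and variables do not carry over. Pictures are saved under pics/ and viewed, and the job is handed in when it is done.

```bash
ls; mkdir -p pics; cat > h.py <<'E'
import numpy as np, cv2
from bench import r
def world(cam,px,depth,cal=None):
    c=cal or r.get_calibration(cam); K=np.array(c["mtx"]);T=np.array(c["cam_to_world"])
    u,v=px; u0,v0=int(round(u)),int(round(v))
    p=depth[max(v0-2,0):v0+3,max(u0-2,0):u0+3]; p=p[p>0]
    d=np.median(p) if len(p) else 0
    x=np.array([(u-K[0,2])/K[0,0]*d,(v-K[1,2])/K[1,1]*d,d,1])
    return (T@x)[:3]
E
python3 - <<'E'
from h import *
print(r.sense())
for cam in ("top","side"):
    im,d=r.snapshot(cam); cv2.imwrite(f"pics/{cam}0.png",im); np.save(f"{cam}0.npy",d)
    for t in ("trigger_pad","release_pad","connector","jaw","trigger"):
        for o in r.landmark_of(t,cam)[:2]: print(cam,t,o["pixel"],o["conf"],world(cam,o["pixel"],d).round(1))
E
```

```text
pics
{'time': 0.0, 'joint_pos': array([ 6.76418000e+01,  7.51429125e+00,  8.53302642e+01, -1.07419302e-03,
        8.72620779e+01, -4.89335721e+00]), 'qd': array([ 0.10909909,  0.08214232,  0.0377225 , -0.00625878,  0.01450444,
        0.05113327]), 'joint_efforts': array([-1.24155260e-03, -5.69402719e+01, -5.00550377e+01, -3.40100387e-04,
        1.51835504e-02, -3.52977487e-06]), 'tool_pos': array([179.82833471, 571.77865944, 203.24356277]), 'tcp_rot': array([-1.79893664e+02, -8.02701622e-03,  1.62535202e+02]), 'ft_force': array([-0.09562999,  0.44672351, -0.3892153 ]), 'wrist_torque': array([ 0.03085521,  0.03333188, -0.03506711]), 'finger_gap': 85.10413443278874}
top trigger_pad [371.9, 219.8] 0.79 [540.7  12.2 149.5]
top release_pad [320.3, 186.3] 0.9 [618.8  98.1  64.3]Traceback (most recent call last):
  File "<stdin>", line 6, in <module>
ValueError: it knows: release_pad, trigger_pad
```

```bash
python3 - <<'E'
from h import *
im,d=r.snapshot("side"); cv2.imwrite(f"pics/side0.png",im); np.save("side0.npy",d)
for t in ("trigger_pad","release_pad"):
    for o in r.landmark_of(t,"side")[:2]: print(t,o["pixel"],o["conf"],world("side",o["pixel"],d).round(1))
for cam in ("top","side"):
  dd=np.load(cam+"0.npy")
  for t in ("connector","jaw","trigger"):
    try:
        for o in r.look_for(t,cam)[:2]:
            e=o["extent"]; print(cam,t,e,o["conf"],world(cam,[(e[0]+e[2])/2,(e[1]+e[3])/2],dd).round(1))
    except Exception as ex: print(ex)
E
```

```text
trigger_pad [343.3, 165.1] 0.65 [538.8   4.7 154.4]
release_pad [290.4, 220.4] 0.46 [613.8 100.5  66.9]
top connector [243.5, 197.0, 263.7, 234.8] 0.68 [564.6 224.4  55.7]
top jaw [267.5, 201.5, 375.2, 234.7] 0.75 [551.2  96.9 106.3]
top trigger [310.7, 205.5, 388.7, 231.5] 0.71 [546.1  48.2 131.1]
side connector [264.4, 257.0, 306.3, 278.3] 0.56 [564.2 233.3  58. ]
side trigger [307.9, 159.4, 350.7, 217.5] 0.62 [549.1  57.3 126.3]
```

View pics/top0.png

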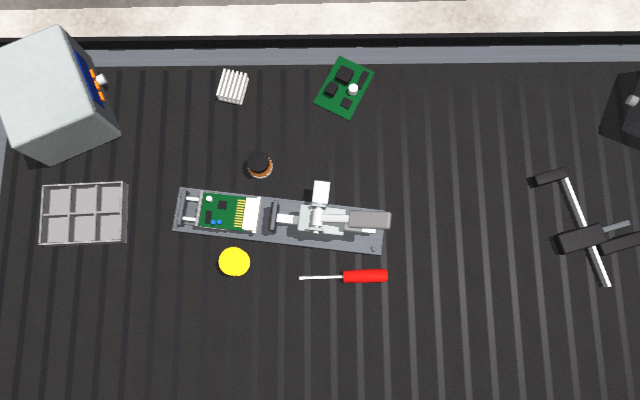

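View pics/side0.png

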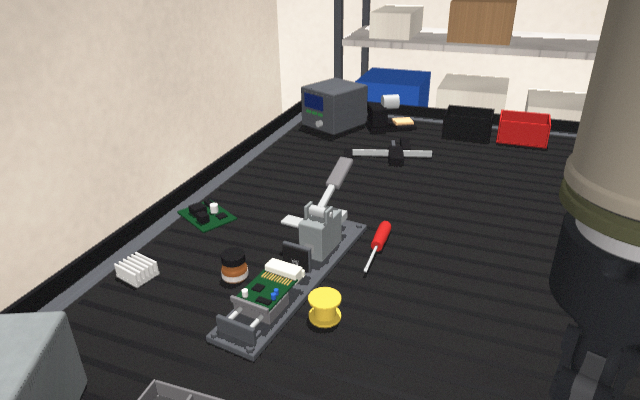

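Top view: the clamp runs along image columns 175–390 and advances to the left, which is world +y. The handle grip is at about (370,219), the release tab at (320,188) and the connector at (252,214). Both pad heights match what was given (149.5 against 149, and 64.3 against 65).

```bash
cat >> h.py <<'E'
from scipy.spatial.transform import Rotation as Ro
def rel(target,yaw=None):
    s=r.sense(); R=Ro.from_euler('xyz',s["tcp_rot"],degrees=True)
    d=R.inv().apply(np.array(target)-s["tool_pos"])/1000
    out=d.round(4)
    if yaw is not None:
        out=np.r_[out,(R.inv()*Ro.from_euler('xyz',[180,0,yaw],degrees=True)).as_rotvec().round(3)]
    return out
E
python3 - <<'E'
from h import *
d=np.load("top0.npy")
for p in [(252,200),(252,228),(272,216),(370,214),(370,226),(385,220),(352,218),(320,185),(320,195),(317,215),(180,190),(390,211),(383,253),(174,230)]: print(p,world("top",p,d).round(1))
print(rel([540,11,205],173.5))
E
```

```text
(252, 200) [595.2 228.   55.7]
(252, 228) [541.6 226.9  55.8]
(272, 216) [561.5 188.1  71.1]
(370, 214) [550.9  14.9 147.6]
(370, 226) [530.5  15.4 147.3]
(385, 220) [538.6  -8.4 159.4]
(352, 218) [546.7  44.4 133.1]
(320, 185) [621.2  98.7  64.6]
(320, 195) [601.9  98.8  65. ]
(317, 215) [556.8 104.5 106.8]
(180, 190) [625.5 378.8  12.7]
(390, 211) [ 5.816e+02 -4.110e+01  5.000e-01]
(383, 253) [497.8 -24.3   1. ]
(174, 230) [545.5 388.3   7.9]
[-0.5118 -0.4275 -0.0007  0.     -0.     -0.191 ]
```

```bash
python3 -m crank '[[[-0.03,-0.025,-0.01,0,0,-0.02],[-0.077,-0.064,-0.01,0,0,-0.05],[-0.124,-0.103,-0.01,0,0,-0.08],[-0.17,-0.142,-0.01,0,0,-0.1],[-0.216,-0.18,-0.01,0,0,-0.12],[-0.262,-0.219,-0.01,0,0,-0.14],[-0.308,-0.257,-0.01,0,0,-0.16],[-0.354,-0.296,-0.01,0,0,-0.18],[-0.4,-0.334,-0.01,0,0,-0.191],[-0.44,-0.368,-0.01,0,0,-0.191]]]' 1 40; python3 -c "
from h import *
print(rel([540,11,170],173.5))"
```

```text
time: 1.85
tool_pos: [490.3, 87.2, 214.7]
tcp_rot: [180.0, 0.1, 173.4]
ft_force: [1.3, 0.7, -0.1]
finger_gap: -0.1
[-0.058  -0.0701  0.0447  0.      0.001  -0.001 ]
```

```bash
python3 -m crank '[[[-0.03,-0.036,0.0,0,0,0],[-0.05,-0.06,0.02,0,0,0],[-0.058,-0.07,0.04,0,0,0],[-0.058,-0.07,0.045,0,0,0],[-0.058,-0.07,0.045,0,0,0]]]'; python3 - <<'E'
from h import *
print(rel([540,11,149],173.5))
im,d=r.snapshot("side"); cv2.imwrite("pics/side1.png",im[100:340,200:440].repeat(2,0).repeat(2,1))
E
```

```text
time: 2.48
tool_pos: [539.2, 12.2, 169.3]
tcp_rot: [180.0, -0.0, 173.5]
ft_force: [-0.7, 1.1, -0.0]
finger_gap: 0.1
[-0.0009 -0.0011  0.0203  0.001  -0.      0.    ]
```

View pics/side1.png

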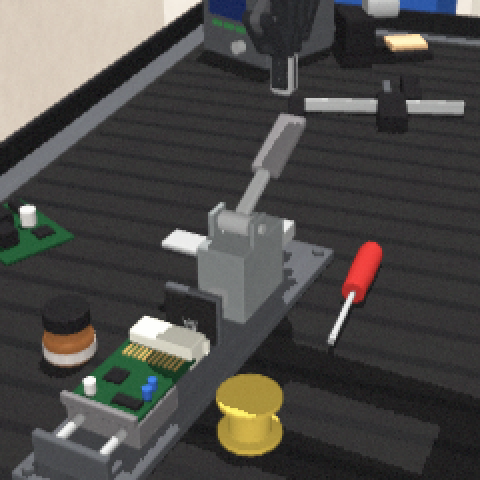

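The closed fingertips at crop (285,90) sit just above the grip at (290,125). First press.

```bash
python3 -m crank '[[[0,-0.001,0.012,0,0,0],[0,-0.003,0.024,0,0,0],[0,-0.006,0.036,0,0,0],[0,-0.009,0.047,0,0,0],[0,-0.011,0.057,0,0,0],[0,-0.012,0.066,0,0,0],[0,-0.012,0.072,0,0,0],[0,-0.012,0.072,0,0,0]]]'; python3 - <<'E'
from h import *
im,d=r.snapshot("side"); cv2.imwrite("pics/side2.png",im[100:340,200:440].repeat(2,0).repeat(2,1))
E
```

```text
time: 3.52
tool_pos: [538.8, -0.2, 98.0]
tcp_rot: [180.0, 0.1, 173.5]
ft_force: [0.1, -2.7, 4.2]
finger_gap: -0.1
```

View pics/side2.png

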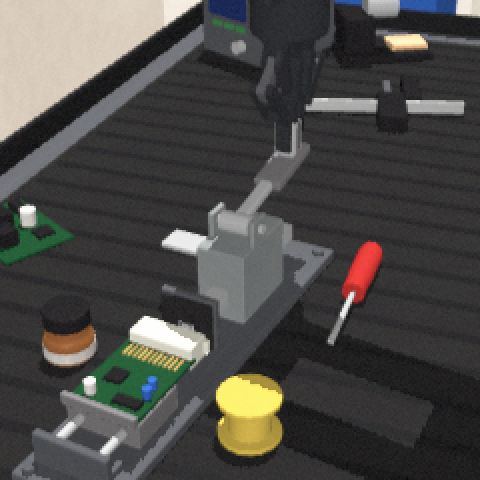

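The handle is down and the jaw has moved towards the connector. Now lifting fully.

```bash
python3 -m crank '[[[0,0,0.003,0,0,0],[0,0,0.003,0,0,0],[0,0.003,-0.02,0,0,0],[0,0.008,-0.045,0,0,0],[0,0.012,-0.068,0,0,0],[0,0.012,-0.074,0,0,0],[0,0.012,-0.074,0,0,0]]]'; python3 - <<'E'
from h import *
im,d=r.snapshot("side"); cv2.imwrite("pics/side3.png",im[100:340,200:440].repeat(2,0).repeat(2,1))
E
```

```text
time: 4.45
tool_pos: [539.9, 11.9, 171.8]
tcp_rot: [180.0, 0.1, 173.5]
ft_force: [0.3, 0.4, 0.0]
finger_gap: 0.1
```

View pics/side3.png

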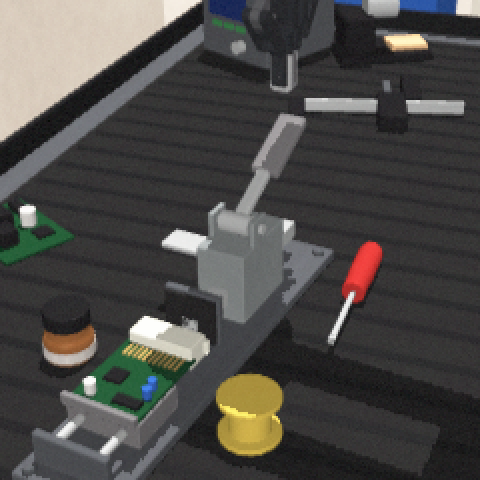

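The jaw looks nearly where it started, so I'll measure it from above.

```bash
python3 - <<'E'
from h import *
im,d=r.snapshot("top"); np.save("top3.npy",d); a=cv2.imread("pics/top0.png")
cv2.imwrite("pics/top3.png",np.vstack([a[180:260,170:400],im[180:260,170:400]]).repeat(3,0).repeat(3,1))
d0=np.load("top0.npy")
for u in range(240,300,2): print(u,d0[216,u].round(),d[216,u].round())
E
```

```text
240 914.0 915.0
242 914.0 916.0
244 904.0 905.0
246 902.0 909.0
248 903.0 905.0
250 903.0 901.0
252 904.0 906.0
254 905.0 903.0
256 907.0 904.0
258 912.0 908.0
260 952.0 946.0
262 950.0 947.0
264 951.0 950.0
266 947.0 948.0
268 947.0 952.0
270 889.0 891.0
272 888.0 887.0
274 887.0 887.0
276 896.0 892.0
278 912.0 913.0
280 912.0 912.0
282 915.0 915.0
284 914.0 911.0
286 913.0 911.0
288 914.0 914.0
290 913.0 913.0
292 912.0 915.0
294 914.0 912.0
296 913.0 913.0
298 913.0 912.0
```

View pics/top3.png

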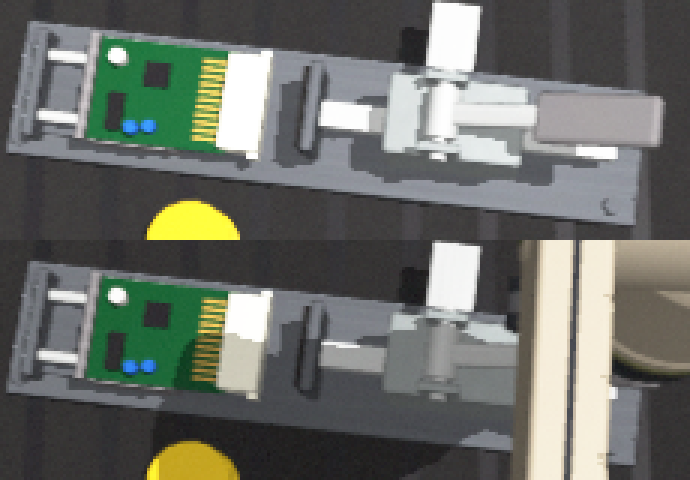

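The first press gained no tooth: the jaw is still at column 273. I'll press deeper and watch the force.

```bash
python3 -m crank '[[[0,-0.001,0.014,0,0,0],[0,-0.003,0.028,0,0,0],[0,-0.006,0.042,0,0,0],[0,-0.009,0.056,0,0,0],[0,-0.011,0.068,0,0,0],[0,-0.012,0.074,0,0,0],[0,-0.012,0.078,0,0,0],[0,-0.012,0.078,0,0,0]]]'; python3 - <<'E'
from h import *
im,d=r.snapshot("side"); cv2.imwrite("pics/side4.png",im[100:340,200:440].repeat(2,0).repeat(2,1))
for p in [(346,172),(350,175),(345,180),(341,185),(336,190),(330,194),(326,200)]: print(p,world("side",p,d).round(1))
im,d=r.snapshot("top")
print(d[216,256:290].round())
E
```

```text
time: 5.55
tool_pos: [538.2, -0.6, 92.8]
tcp_rot: [-180.0, 0.0, 173.5]
ft_force: [0.3, -2.5, 5.3]
finger_gap: 0.1
(346, 172) [532.3   7.3 141.6]
(350, 175) [528.2  -5.9 129.8]
(345, 180) [534.8   5.5 122.9]
(341, 185) [538.4  19.5 117.8]
(336, 190) [542.3  38.1 115. ]
(330, 194) [549.2  53.3 112.5]
(326, 200) [549.7  74.2 109.8]
[904. 907. 913. 950. 948. 948. 949. 951. 950. 949. 893. 890. 890. 890.
 886. 889. 897. 914. 913. 913. 914. 913. 913. 917. 914. 914. 917. 912.
 914. 913. 912. 911. 914. 913.]
```

View pics/side4.png

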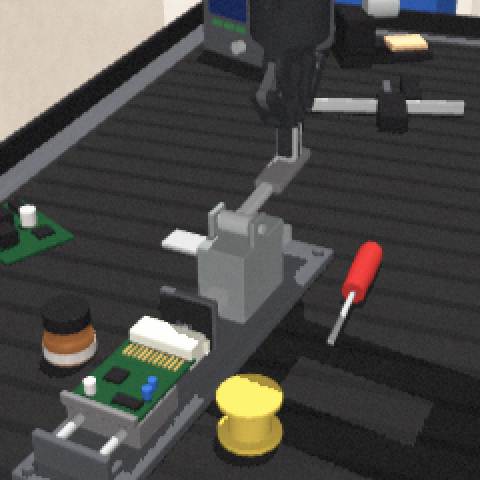

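The handle surface reads about z=120 under the tool while the TCP reads 93, so something other than the fingertip end may be pressing. Checking with the wrist camera.

```bash
python3 - <<'E'
from h import *
im,d=r.snapshot("wrist"); cv2.imwrite("pics/w4.png",im)
im,d=r.snapshot("side"); cv2.imwrite("pics/side5.png",cv2.resize(im[110:220,300:400],None,fx=6,fy=5.4,interpolation=cv2.INTER_CUBIC))
print(r.sense()["tool_pos"])
E
```

```text
[ 5.38189040e+02 -2.20125347e-01  9.31476566e+01]
```

View pics/w4.png

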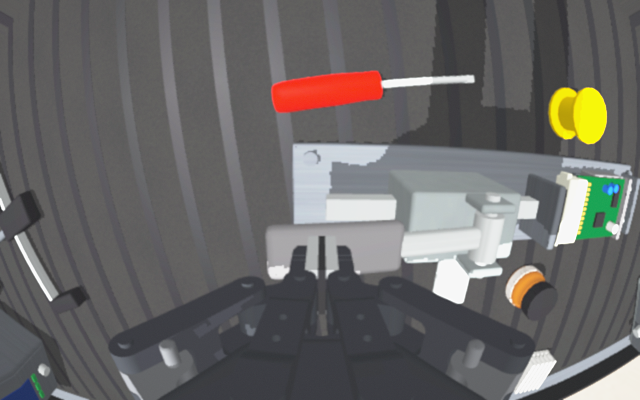

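View pics/side5.png

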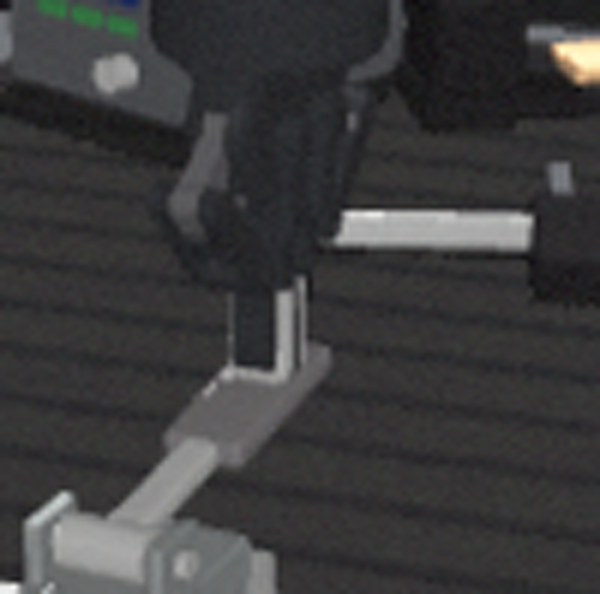

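```bash
python3 - <<'E'
from h import *
c=r.get_calibration("side");K=np.array(c["mtx"]);T=np.linalg.inv(np.array(c["cam_to_world"]))
def pj(p):
    q=(T@np.r_[p,1])[:3]; return (K@q/q[2])[:2].round(1),q[2].round()
t=r.sense()["tool_pos"]; print(t,pj(t),pj(t+[0,0,30]))
im,d=r.snapshot("side")
print(np.array(c["cam_to_world"]).round(2))
print(d[155:215:3,336:356:2].round().astype(int))
d0=np.load("side0.npy")
for p in [(320,225),(330,230),(345,240),(312,208)]: print(p,world("side",p,d).round(1))
for P in [(551,106,100),(540,12,149),(540,2,94),(540,2,120)]: print(P,pj(P))
E
```

```text
[ 5.38189040e+02 -2.20125347e-01  9.31476566e+01] (array([344.2, 191.8]), np.float64(998.0)) (array([344.3, 178.5]), np.float64(984.0))
[[-9.3000e-01 -1.5000e-01  3.3000e-01  2.5900e+02]
 [-3.6000e-01  4.3000e-01 -8.3000e-01  8.4380e+02]
 [-2.0000e-02 -8.9000e-01 -4.6000e-01  5.4928e+02]
 [ 0.0000e+00  0.0000e+00  0.0000e+00  1.0000e+00]]
[[ 913  910  917  925  966  942  945  960  965 1395]
 [ 940  920  919  928  936  950  952  963  963 1375]
 [ 941  938  931  932  935  950  951  971 1362 1362]
 [1345  964  962  955  953  962  961  972 1339 1340]
 [1323  966  964  968  958  967  964  975 1327 1319]
 [1310  968  966  963  961  968  969  976 1307 1307]
 [1292  972  968  963  967  970  971  981 1002 1288]
 [1270  978  970  968  966  975  975  983  994 1001]
 [ 987  987  983  982  978  977  986  989  994 1258]
 [ 979  980  978  977  976  976  979  985 1235 1240]
 [ 972  970  970  969  969  975  983 1227 1228 1225]
 [ 962  963  962  963  965  976 1212 1213 1215 1207]
 [ 956  952  952    0 1198 1195 1197 1199 1195 1193]
 [ 954  953  954 1182 1184 1186 1183 1184 1182 1185]
 [1166 1172 1173 1169 1174 1173 1172 1167 1169 1169]
 [1158 1154 1157 1158 1154 1158 1157 1153 1153 1157]
 [1144 1149 1142 1145 1143 1145 1141 1137 1142 1146]
 [1132 1131 1132 1133 1129 1131 1133 1131 1130 1133]
 [ 948  945  948 1120 1121 1121 1117 1120 1122 1119]
 [ 936  943  944 1016 1015 1106 1105 1106 1106 1105]]
(320, 225) [541.1 129.3  87.5]
(330, 230) [530.2 106.5  65.9]
(345, 240) [518.  53.  14.]
(312, 208) [564.8 108.  107.3]
(551, 106, 100) (array([319.4, 212.2]), np.float64(911.0))
(540, 12, 149) (array([341.5, 169. ]), np.float64(963.0))
(540, 2, 94) (array([343. , 191.8]), np.float64(996.0))
(540, 2, 120) (array([343.1, 180.2]), np.float64(984.0))
```

Projecting the reported TCP into the side image puts it about 13 rows, or 28 mm, below the tip I can see, and the same offset shows when the tool is free. The real tip is therefore about 28 mm higher than reported. The handle is only about half down, so I'll keep pressing in small, force-watched steps.

```bash
python3 -m crank '[[[0,-0.001,0.006,0,0,0],[0,-0.002,0.012,0,0,0],[0,-0.002,0.016,0,0,0],[0,-0.002,0.016,0,0,0]]]'; python3 - <<'E'
from h import *
im,d=r.snapshot("top")
print(d[216,240:290].round())
im,d=r.snapshot("side"); cv2.imwrite("pics/side6.png",im[100:340,200:440].repeat(2,0).repeat(2,1))
for p in [(345,185),(341,187),(336,190),(330,194),(326,200)]: print(p,world("side",p,d).round(1))
E
```

```text
time: 6.3
tool_pos: [538.1, -2.2, 77.2]
tcp_rot: [180.0, 0.0, 173.5]
ft_force: [-0.0, -2.3, 5.4]
finger_gap: 0.2
[914. 916. 915. 915. 907. 906. 903. 904. 906. 903. 905. 906. 903. 905.
 904. 907. 903. 905. 913. 949. 947. 947. 948. 892. 892. 888. 889. 888.
 889. 894. 909. 914. 915. 913. 914. 915. 915. 913. 913. 912. 915. 916.
 915. 913. 914. 909. 913. 913. 912. 914.]
(345, 185) [535.3   3.8 110.9]
(341, 187) [542.7   6.7 106.6]
(336, 190) [547.8  22.5 106.6]
(330, 194) [554.2  39.8 105. ]
(326, 200) [552.7  66.2 105.2]
```

View pics/side6.png

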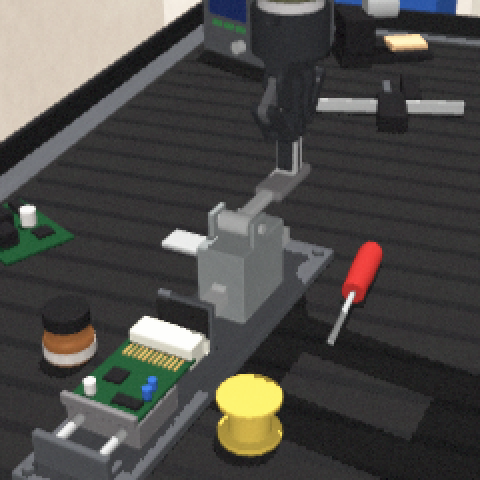

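Confirmed: the handle is now about level and the jaw has moved 13 mm. The stop should be near a reported z of about 67, so I'll finish this stroke.

```bash
python3 -m crank '[[[0,-0.001,0.004,0,0,0],[0,-0.001,0.007,0,0,0],[0,-0.001,0.009,0,0,0],[0,-0.001,0.009,0,0,0]]]'; python3 - <<'E'
from h import *
im,d=r.snapshot("top")
print(d[216,254:276].round())
E
python3 -m crank '[[[0,0.002,-0.02,0,0,0],[0,0.006,-0.045,0,0,0],[0,0.01,-0.07,0,0,0],[0,0.014,-0.09,0,0,0],[0,0.014,-0.1,0,0,0],[0,0.014,-0.1,0,0,0],[0,0.014,-0.1,0,0,0]]]'; python3 - <<'E'
from h import *
im,d=r.snapshot("top")
print(d[216,254:280].round())
im,d=r.snapshot("side"); cv2.imwrite("pics/side7.png",im[100:340,200:440].repeat(2,0).repeat(2,1))
E
```

```text
time: 6.9
tool_pos: [538.2, -2.4, 68.5]
tcp_rot: [179.9, 0.1, 173.5]
ft_force: [0.1, 1.8, 5.7]
finger_gap: 0.0
[904. 904. 902. 907. 911. 949. 950. 893. 889. 888. 888. 886. 887. 894.
 908. 915. 915. 914. 912. 913. 914. 910.]
time: 7.82
tool_pos: [539.0, 11.3, 167.4]
tcp_rot: [179.9, -0.0, 173.5]
ft_force: [-0.1, -0.0, -0.7]
finger_gap: 0.3
[903. 904. 904. 905. 912. 952. 947. 951. 952. 948. 889. 890. 887. 887.
 888. 884. 896. 912. 915. 912. 912. 912. 913. 913. 917. 910.]
```

View pics/side7.png

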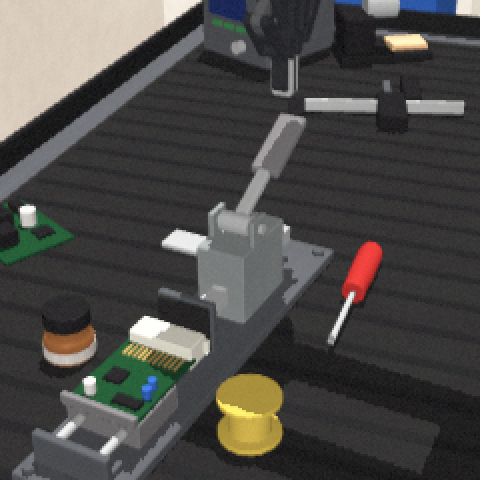

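One tooth gained: the jaw front moved from column 270 to 264, about 11 mm. Second press.

```bash
python3 -m crank '[[[0,-0.001,0.02,0,0,0],[0,-0.003,0.04,0,0,0],[0,-0.006,0.055,0,0,0],[0,-0.009,0.068,0,0,0],[0,-0.011,0.08,0,0,0],[0,-0.013,0.09,0,0,0],[0,-0.014,0.098,0,0,0],[0,-0.014,0.1,0,0,0],[0,-0.014,0.1,0,0,0]]]'; python3 - <<'E'
from h import *
im,d=r.snapshot("top")
print(d[216,234:276].round())
E
python3 -m crank '[[[0,0.002,-0.02,0,0,0],[0,0.006,-0.045,0,0,0],[0,0.01,-0.07,0,0,0],[0,0.014,-0.09,0,0,0],[0,0.014,-0.1,0,0,0],[0,0.014,-0.1,0,0,0],[0,0.014,-0.1,0,0,0]]]'; python3 - <<'E'
from h import *
im,d=r.snapshot("top")
print(d[216,234:276].round())
cv2.imwrite("pics/top8.png",im[180:260,170:400].repeat(3,0).repeat(3,1))
E
```

```text
time: 9.05
tool_pos: [537.2, -1.7, 67.1]
tcp_rot: [179.9, -0.1, 173.5]
ft_force: [-3.3, 3.5, 9.4]
finger_gap: 0.2
[916. 917. 915. 916. 915. 914. 914. 915. 905. 903. 908. 906. 906. 907.
 904. 904. 905. 905. 903. 903. 893. 892. 886. 887. 888. 889. 888. 901.
 911. 917. 915. 916. 913. 915. 917. 912. 916. 915. 914. 914. 914. 917.]
time: 9.98
tool_pos: [538.3, 11.7, 165.9]
tcp_rot: [179.9, -0.2, 173.5]
ft_force: [-0.9, -0.4, -0.9]
finger_gap: 0.2
[  0. 914. 917. 914. 917. 915. 917. 914. 906. 903. 904. 902. 904. 907.
 902. 906. 904. 907. 903. 903. 906. 905. 919. 889. 892. 887. 889. 889.
 889. 889. 903. 913. 913. 914. 913. 915. 915. 913. 913. 914. 915. 915.]
```

View pics/top8.png

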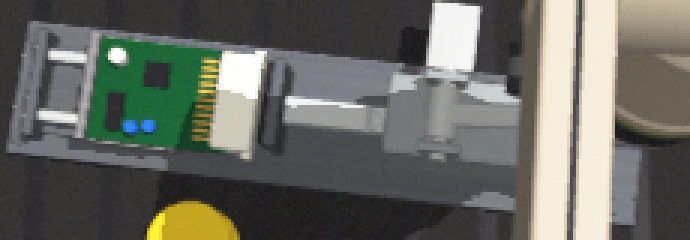

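The jaw is at two teeth and the connector has moved about 3 mm, with contacts still showing. Third press.

```bash
python3 -m crank '[[[0,-0.001,0.02,0,0,0],[0,-0.003,0.04,0,0,0],[0,-0.006,0.055,0,0,0],[0,-0.009,0.068,0,0,0],[0,-0.011,0.08,0,0,0],[0,-0.013,0.09,0,0,0],[0,-0.014,0.098,0,0,0],[0,-0.014,0.099,0,0,0],[0,-0.014,0.099,0,0,0]]]'; python3 - <<'E'
from h import *
im,d=r.snapshot("top")
print(d[216,224:276].round())
E
python3 -m crank '[[[0,0.002,-0.02,0,0,0],[0,0.006,-0.045,0,0,0],[0,0.01,-0.07,0,0,0],[0,0.014,-0.09,0,0,0],[0,0.014,-0.1,0,0,0],[0,0.014,-0.1,0,0,0],[0,0.014,-0.1,0,0,0]]]'; python3 - <<'E'
from h import *
im,d=r.snapshot("top")
print(d[216,224:276].round())
cv2.imwrite("pics/top9.png",im[180:260,170:400].repeat(3,0).repeat(3,1))
E
```

```text
time: 11.15
tool_pos: [536.6, -1.3, 67.1]
tcp_rot: [179.8, -0.2, 173.5]
ft_force: [-2.4, 4.2, 8.1]
finger_gap: -0.0
[916. 920. 916. 915. 917. 915. 917. 914. 916. 916. 917. 902. 904. 905.
 901. 905. 905. 904. 903. 905. 902. 904. 905. 905. 889. 895. 889. 888.
 887. 885. 895. 905. 916. 915. 915. 915. 915. 913. 912. 913. 913. 913.
 914. 916. 915. 912. 916. 914. 915. 915. 914. 913.]
time: 12.08
tool_pos: [537.7, 12.1, 166.0]
tcp_rot: [179.8, -0.3, 173.5]
ft_force: [-0.3, -0.6, -0.1]
finger_gap: -0.3
[917. 915. 912. 916. 917. 915. 917. 917. 916. 915. 916. 909. 904. 903.
 906. 905. 904. 906. 905. 904. 902. 904. 902. 905. 906. 909. 919. 891.
 889. 888. 887. 887. 888. 895. 904. 914. 915. 912. 916. 914. 916. 913.
 915. 914. 915. 914. 912. 917. 912. 914. 913. 916.]
```

View pics/top9.png

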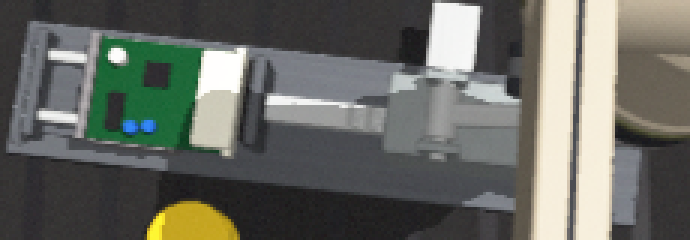

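The contacts are now covered. The connector has moved about 16 mm, which may be just short of home, so I'll add the fourth press, which does no harm.

```bash
python3 -m crank '[[[0,-0.001,0.02,0,0,0],[0,-0.003,0.04,0,0,0],[0,-0.006,0.055,0,0,0],[0,-0.009,0.068,0,0,0],[0,-0.011,0.08,0,0,0],[0,-0.013,0.09,0,0,0],[0,-0.014,0.098,0,0,0],[0,-0.014,0.099,0,0,0],[0,-0.014,0.099,0,0,0]]]'; python3 - <<'E'
from h import *
im,d=r.snapshot("top")
print(d[216,214:266].round())
E
python3 -m crank '[[[0,0.002,-0.02,0,0,0],[0,0.006,-0.045,0,0,0],[0,0.01,-0.07,0,0,0],[0,0.014,-0.09,0,0,0],[0,0.014,-0.1,0,0,0],[0,0.014,-0.1,0,0,0],[0,0.014,-0.1,0,0,0]]]'; python3 - <<'E'
from h import *
im,d=r.snapshot("top")
print(d[216,214:266].round())
cv2.imwrite("pics/top10.png",im[180:260,170:400].repeat(3,0).repeat(3,1))
E
```

```text
time: 13.25
tool_pos: [536.1, -0.7, 67.6]
tcp_rot: [179.7, -0.2, 173.5]
ft_force: [-3.7, 3.6, 11.1]
finger_gap: 0.1
[918. 916. 918. 916. 914. 916. 916. 917. 917. 914. 917. 917. 915. 915.
 915. 909. 905. 907. 904. 905. 903. 903. 906. 905. 904. 907. 905. 903.
 894. 891. 886. 889. 887. 889. 895. 903. 918. 914. 913. 914. 915. 913.
 914. 914. 913. 918. 915. 915. 914. 913. 913. 915.]
time: 14.18
tool_pos: [537.3, 12.6, 166.5]
tcp_rot: [179.7, -0.3, 173.5]
ft_force: [0.4, 0.3, -0.2]
finger_gap: 0.2
[916. 916. 918. 914. 915. 916. 919. 916. 920. 912. 916. 916. 916. 914.
 915. 920. 914. 918. 906. 908. 904. 905. 905. 903. 904. 905. 907. 903.
 904. 906. 903. 890. 893. 888. 887. 889. 888. 893. 904. 915. 915. 918.
 911. 917. 914. 915. 914. 916. 913. 914. 913. 914.]
```

View pics/top10.png

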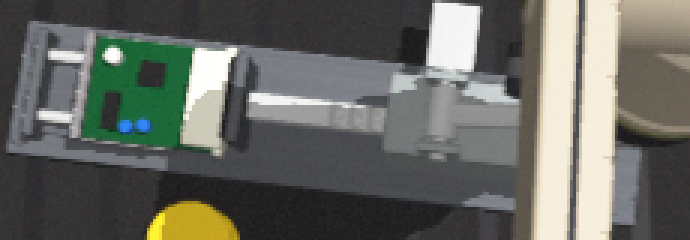

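The board holder itself has shifted about 6–8 mm against its spring, so the connector is at its stop. Next, the release lever.

```bash
python3 -c "
from h import *
print(rel([622,97.5,140],173.5)); d=np.load('top0.npy')
# bracket extents at clamp near release
for v in range(180,212,2): print(v, world('top',(320,v),d).round(0), world('top',(310,v),d).round(0))"
```

```text
[-0.0747  0.0938  0.0264  0.005  -0.006  -0.    ]
180 [646.  98.   3.] [647. 119.   0.]
182 [627.  99.  65.] [643. 119.   0.]
184 [623.  99.  65.] [638. 119.   1.]
186 [619.  99.  64.] [634. 119.   1.]
188 [615.  99.  65.] [630. 119.   1.]
190 [611.  99.  65.] [626. 119.   1.]
192 [608.  99.  65.] [622. 119.   1.]
194 [604.  99.  65.] [618. 119.   1.]
196 [600.  99.  65.] [614. 119.   1.]
198 [596.  99.  64.] [609. 119.   1.]
200 [592.  99.  64.] [605. 119.   1.]
202 [582.  99.  98.] [599. 119.  13.]
204 [576.  99. 108.] [584. 118.  67.]
206 [573.  99. 108.] [577. 117.  84.]
208 [569.  99. 107.] [574. 117.  85.]
210 [566.  99. 107.] [570. 117.  85.]
```

The pivot bracket reaches out to x≈582 at z≈108. I'll press near the tab's outer part (x≈627) to keep the gripper body clear of it.

```bash
python3 -m crank '[[[-0.02,0.02,0,0,0,0],[-0.045,0.05,0,0,0,0],[-0.068,0.078,0,0.002,-0.003,0],[-0.08,0.093,0.01,0.005,-0.006,0],[-0.08,0.093,0.05,0.005,-0.006,0],[-0.08,0.093,0.08,0.005,-0.006,0],[-0.08,0.093,0.09,0.005,-0.006,0],[-0.08,0.093,0.09,0.005,-0.006,0]]]'; python3 - <<'E'
from h import *
im,d=r.snapshot("side"); cv2.imwrite("pics/side11.png",im[100:340,200:440].repeat(2,0).repeat(2,1))
im,d=r.snapshot("wrist"); cv2.imwrite("pics/w11.png",im)
E
```

```text
time: 15.22
tool_pos: [626.1, 96.2, 75.6]
tcp_rot: [-180.0, -0.1, 173.5]
ft_force: [-0.5, -0.0, -0.2]
finger_gap: -0.2
```

View pics/side11.png

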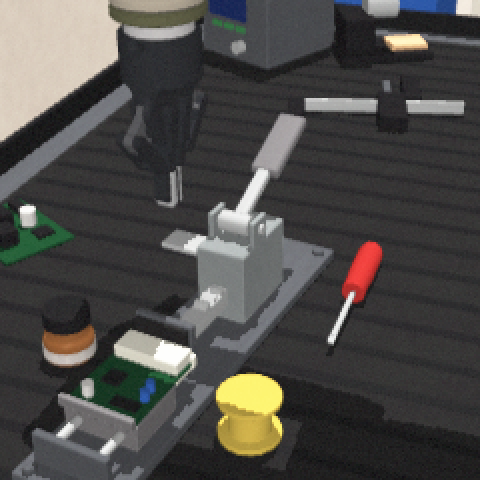

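View pics/w11.png

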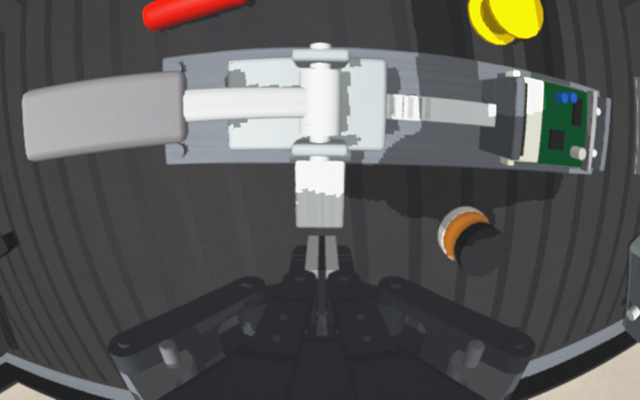

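```bash
python3 - <<'E'
from h import *
c=r.get_calibration("side");K=np.array(c["mtx"]);T=np.linalg.inv(np.array(c["cam_to_world"]))
def pj(p):
    q=(T@np.r_[p,1])[:3]; return (K@q/q[2])[:2].round(1),q[2].round()
t=r.sense()["tool_pos"]
for z in (0,20,28,35): print(z,pj(t+[0,0,z]))
im,d=r.snapshot("side")
for p in [(283,199),(285,199),(285,195),(287,195),(284,201)]: print(p,world("side",p,d).round(1))
for p in [(289,220),(294,221),(298,222)]: print(p,world("side",p,d).round(1))
E
```

```text
0 (array([284.5, 213.3]), np.float64(954.0))
20 (array([284. , 204.2]), np.float64(945.0))
28 (array([283.8, 200.5]), np.float64(942.0))
35 (array([283.6, 197.3]), np.float64(938.0))
(283, 199) [625.4 104.1 113.5]
(285, 199) [621.9 102.7 113.5]
(285, 195) [621.5 102.5 122. ]
(287, 195) [618.3 100.5 121.5]
(284, 201) [625.3 100.4 107.4]
(289, 220) [616.7 100.7  67.3]
(294, 221) [606.3 100.3  66.9]
(298, 222) [596.  104.5  69.1]
```

The tip is at z≈101 and x≈624, above the tab's outer half, so contact should come at a reported z of about 38. I'll descend in steps.

```bash
python3 -m crank '[[[0,0,0.015,0,0,0],[0,0,0.028,0,0,0],[0,0,0.034,0,0,0],[0,0,0.039,0,0,0],[0,0,0.044,0,0,0],[0,0,0.044,0,0,0]]]'; python3 - <<'E'
from h import *
im,d=r.snapshot("side"); cv2.imwrite("pics/side12.png",im[100:340,200:440].repeat(2,0).repeat(2,1))
E
```

```text
time: 16.12
tool_pos: [628.3, 96.4, 34.8]
tcp_rot: [180.0, 0.2, 173.5]
ft_force: [-2.8, 0.2, 4.8]
finger_gap: -0.0
```

View pics/side12.png

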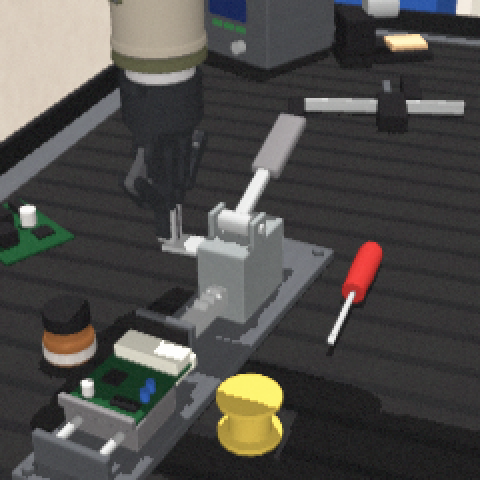

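Contact on the tab, at 4.8 N. Pressing on towards the stop and holding.

```bash
python3 -m crank '[[[0.002,0,0.003,0,0,0],[0.003,0,0.006,0,0,0],[0.004,0,0.008,0,0,0],[0.004,0,0.008,0,0,0],[0.004,0,0.008,0,0,0]]]'; python3 - <<'E'
from h import *
im,d=r.snapshot("side"); cv2.imwrite("pics/side13.png",im[100:340,200:440].repeat(2,0).repeat(2,1))
E
```

```text
time: 16.8
tool_pos: [627.5, 96.7, 29.0]
tcp_rot: [179.9, 0.5, 173.5]
ft_force: [5.0, -0.8, 5.2]
finger_gap: -0.3
```

View pics/side13.png

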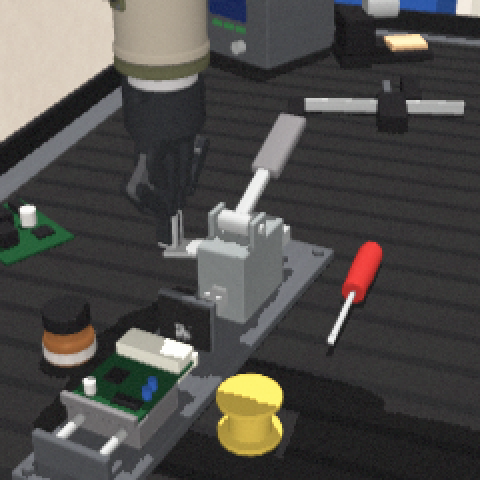

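The jaw is sliding back. Pressing slightly further and holding.

```bash
python3 -m crank '[[[-0.001,0,0.002,0,0,0],[-0.002,0,0.003,0,0,0],[-0.002,0,0.003,0,0,0],[-0.002,0,0.003,0,0,0],[-0.002,0,0.003,0,0,0],[-0.002,0,0.003,0,0,0],[-0.002,0,0.003,0,0,0],[-0.002,0,0.003,0,0,0],[-0.002,0,0.003,0,0,0],[-0.002,0,0.003,0,0,0]]]';python3 -m crank '[[[0,0,0.001,0,0,0],[0,0,0.001,0,0,0],[0,0,0.001,0,0,0],[0,0,0.001,0,0,0],[0,0,0.001,0,0,0],[0,0,0.001,0,0,0],[0,0,0.001,0,0,0],[0,0,0.001,0,0,0]]]'; python3 - <<'E'
from h import *
im,d=r.snapshot("side"); cv2.imwrite("pics/side14.png",im[100:340,200:440].repeat(2,0).repeat(2,1))
im,d=r.snapshot("top"); d0=np.load("top0.npy");cv2.imwrite("pics/top14.png",im[180:260,170:400].repeat(3,0).repeat(3,1))
print(d[216,224:284].round()); print(d0[216,224:284].round())
print(d[222,224:284].round()); print(d0[222,224:284].round())
E
```

```text
time: 18.1
tool_pos: [630.5, 96.5, 27.2]
tcp_rot: [179.9, 0.7, 173.5]
ft_force: [-1.0, 0.2, 6.3]
finger_gap: 0.6
time: 19.1
tool_pos: [631.4, 96.6, 27.2]
tcp_rot: [179.9, 0.8, 173.5]
ft_force: [-2.0, 0.2, 5.3]
finger_gap: -0.1
[915. 917. 914. 916. 912. 917. 917. 917. 916. 915. 906. 905. 907. 905.
 904. 902. 903. 905. 905. 907. 902. 906. 905. 906. 915. 949. 949. 946.
 946. 948. 948. 946. 949. 948. 951. 946. 951. 948. 948. 949. 949. 436.
 437. 436. 436. 436. 435. 435. 437. 438. 436. 437. 436. 436. 438. 435.
 437. 436. 436. 435.]
[917. 917. 916. 919. 917. 915. 917. 918. 915. 916. 917. 915. 917. 917.
 918. 915. 914. 917. 914. 915. 904. 905. 902. 904. 903. 900. 903. 903.
 904. 905. 905. 903. 907. 904. 912. 945. 952. 951. 950. 949. 951. 951.
 947. 949. 947. 947. 889. 891. 888. 886. 887. 887. 896. 908. 912. 912.
 912. 914. 915. 916.]
[913. 911. 912. 914. 913. 915. 914. 914. 915.   0. 902. 904. 901. 903.
 899. 901. 902. 903. 902. 902. 900. 902. 901. 913. 947. 945. 948. 948.
 946. 949. 947. 946. 945. 949. 946. 949. 949. 946. 948. 946. 950. 435.
 435. 433. 432. 434. 434. 432. 434. 433. 433. 431. 433. 434. 433. 433.
 434. 433. 433. 434.]
[913. 912. 915. 915. 916. 912. 914. 911. 914. 913. 914. 911. 914. 913.
 914. 914. 914. 916. 915. 905. 902. 905. 902. 902. 902. 905. 901. 901.
 900. 903. 902. 902. 903. 907. 921. 948. 944. 949. 948. 947. 947. 943.
 945. 947. 946. 888. 887. 883. 884. 886. 885. 886. 904. 918. 917. 915.
 915. 913. 912. 913.]
```

View pics/side14.png

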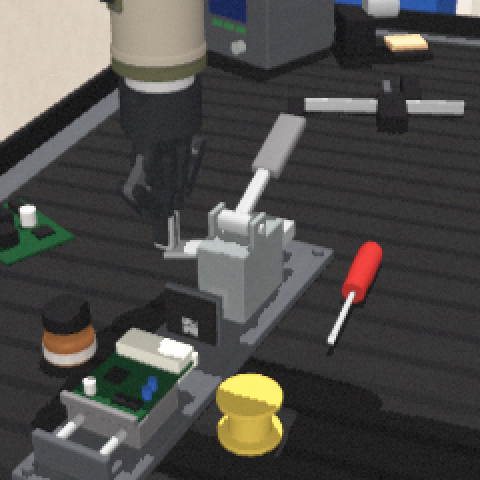

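View pics/top14.png

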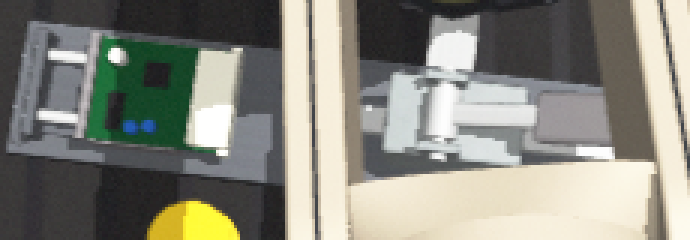

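The jaw is back at its starting place, crop (165,285), and the connector has stayed put with the board returned. A brief extra hold, then lift clear.

```bash
python3 -m crank '[[[0.002,0,0.001,0,0,0],[0.002,0,0.002,0,0,0],[0.002,0,0.002,0,0,0],[0.002,0,0.002,0,0,0],[0.002,0,0.002,0,0,0],[0.002,0,0.002,0,0,0],[0.002,0,0.002,0,0,0],[0.002,0,0.002,0,0,0]]]';python3 -m crank '[[[0,0,-0.01,0,0,0],[0,0,-0.025,0,0,0],[0,0,-0.06,0,0,0],[0,0,-0.11,0,0,0],[-0.04,0,-0.15,0,0,0],[-0.09,0,-0.17,0,0,0],[-0.12,0,-0.17,0,0,0],[-0.12,0,-0.17,0,0,0]]]'; python3 - <<'E'
from h import *
im,d=r.snapshot("side"); cv2.imwrite("pics/side15.png",im[100:340,200:440].repeat(2,0).repeat(2,1))
im,d=r.snapshot("top"); a=cv2.imread("pics/top0.png");cv2.imwrite("pics/top15.png",np.vstack([a[180:260,170:400],im[180:260,170:400]]).repeat(3,0).repeat(3,1))
print(d[216,224:284].round())
E
```

```text
time: 20.2
tool_pos: [631.2, 96.7, 26.7]
tcp_rot: [179.9, 1.0, 173.5]
ft_force: [2.6, 0.2, 5.7]
finger_gap: 0.2
time: 21.2
tool_pos: [748.3, 82.5, 198.0]
tcp_rot: [179.9, 0.9, 173.4]
ft_force: [-0.6, 0.2, 0.1]
finger_gap: 0.1
[916. 916. 916. 917. 913. 916. 916. 916. 917. 915. 905. 904. 905. 904.
 902. 906. 906. 904. 903. 906. 905. 905. 902. 909. 915. 948. 950. 951.
 948. 949. 950. 949.   0. 946. 949. 950. 948. 952. 946. 951. 952. 951.
 949. 950. 949. 951. 890. 893. 890. 889. 888. 887. 891. 911. 917. 912.
 331. 328. 324. 324.]
```

View pics/side15.png

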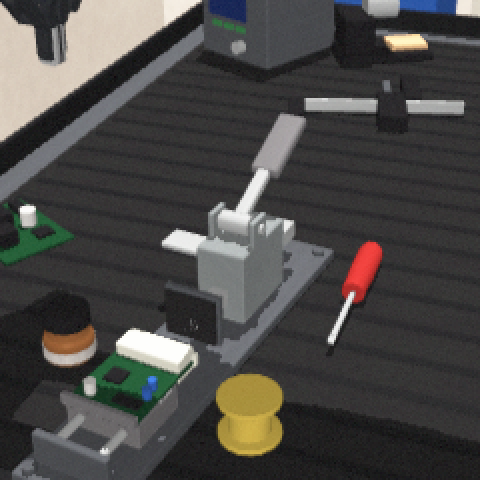

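View pics/top15.png

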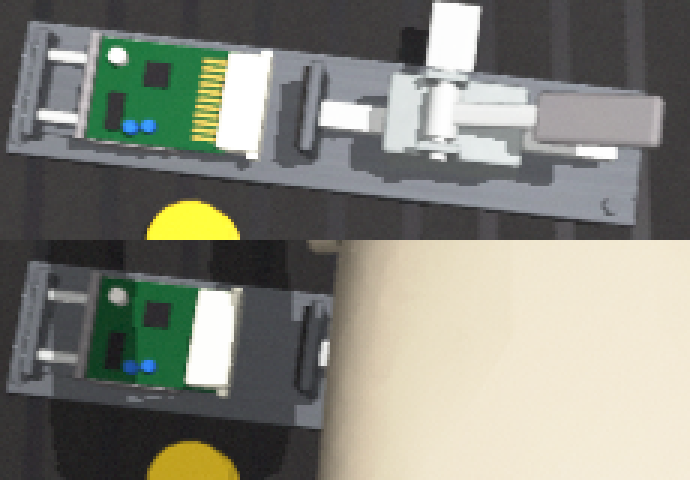

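The final pictures show the jaw front at column 270, as at the start. The contacts are covered, the release tab and handle are up, and the robot touches nothing. Handing in.

```bash
python3 -c "
from bench import r
print(r.hand_in(), r.sense()['time'])"
```

```text
the job is handed in; nothing more can be done
the job is handed in; nothing more can be done
```

The connector is fully home on the board and the jaw is all the way back. I handed the job in at about 21 s, inside the 51 s limit.

**What I did:** I pressed the pump handle four full times, then held the release lever down for about 3.5 s. I then lifted clear and touched nothing else.

**Last checks:**
- **Connector:** it moved about 18 mm and now covers the brass contacts. On the fourth press the board holder gave way and then returned, so the connector is at its stop.
- **Jaw:** its front is at the same image column (270) as at the start.
- **Levers and forces:** the handle and release lever are both back up. The wrist force was never above about 13 N at any reading; I took readings only at the end of each move.

**What disagreed:** the real fingertip was about 26–28 mm higher than the reported tool position. My first press was therefore too shallow and gained no tooth. I found this by projecting the reported position into the side camera image, and judged the later presses by pictures and force instead.

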